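Clip the bracelet stand to the auction display board and tug-test it

ROBOT

A 6-joint arm with a two-finger parallel gripper is mounted at the origin on the work surface. World frame = base frame: x ahead of the robot, y to its left, z up, the work surface at z = 0. Lengths are in m, angles in rad, forces in N, time in s.
With the tool pointing down it reaches from about 0.35 to 0.925 m from the base axis. Payload 6.4 kg.
Tool frame: the origin (TCP) lies at the very end of the fingers, on their centre line; the grasp point (between the pads) lies 19 mm behind it; z points along the fingers, y is the line along which they close (so a half turn about z gives the same grasp; the last joint's range is limited). The gripper opens to 94 mm and grips with 3 to 60 N. Pads are 16 mm wide; open, the fingers measure 119 mm over their backs; the gripper's body (75 mm by 177 mm) begins 78 mm behind the grasp point.
Start: joints at [-1.367, 0.245, 1.558, -0, 1.339, -0.174], TCP at [0.24, -0.604, 0.205] pointing down, gripper open.
Joint ranges: [-3.13, 3.13], [-1.02, 2.26], [0.13, 2.54], [-0.95, 4.09], [0.21, 2.88], [-2.74, 2.74]. Speed limits (rad/s): [2.57, 2.57, 3.14, 3.14, 3.14, 3.14].

INTERFACE

Orientations are given as a rotation vector (axis times angle).
In Python, from workcell import sense, snapshot, close_job gives the robot as it stands.
- The arm moves only by the shell command python3 -m creep 'ROWS' [FORCE]. ROWS is a JSON object of lists of equal length, an entry for each row: "xyz": the shift along the tool's x, y, z in cm, a list of three; "dr": the turn, a rotation vector about the tool's x, y, z in rad, a list of three; "fingers": the finger opening in cm, from 0 to 9.4. In form: {"xyz": [[x, y, z], ...], "dr": [[ax, ay, az], ...], "fingers": [fingers, ...]}. A call has 1 to 8 rows; each row shifts and turns the commanded pose from where the row before left it, along the tool's axes as they then stand; what a row does not reach is not made up. A row lasts 1/8 s, in which the tool goes at most 62.5 mm and 10.7 degrees, less where a joint would pass 70% of its speed; a pose out of reach is approached as far as the arm can. A call with a gripper value outside its range is refused whole. The fingers move at their own pace and stop on an object; FORCE is the grip in N (left out, the last holds). Time passes only in rows, so rows that do not move let the fingers close. It gives the time, the measured TCP pose, the force, the opening and the grip force at its end, in the units of the state.
- sense(): the state, without advancing time (a new reading comes with each control period).
- snapshot(name): name is "side" or "top" or "wrist"; returns a dict with "pixels" (420x560x3 uint8, blue, green, red), "fx", "fy", "cx", "cy" (pixels), "k1" (the pictures are not rectified: a ray, as slopes to the right and down, at radius r is drawn at 1 + k1 r^2 times it, then the intrinsics apply), "R" (3x3) and "t" (3): a world point X has camera coordinates R X + t; the wrist camera has in their place "tool_from_camera" (4x4, takes a point from camera to tool coordinates, whose origin is the TCP and whose axes are the flange's). Camera axes: x right, y down, z forward; pixel columns grow to the right and rows downward; lengths in m; the calibration is good to about 2 mm. A picture is of the moment at which its call begins: read the wrist's pose just before it. There is no depth.
- close_job(): hands the job in; it is judged then, once.
The state is a dict: "time": time; "q": joint angles; "dq": joint speeds; "tau": joint torques, N m; "tool_pos": TCP position; "eef_rot": TCP orientation; "force": force on the tool from outside, world axes, zero at the start; "ft_torque": the same for the moment, N m; "gripper_width": finger opening in m; "grasp_force": force on a finger pad.
Only numpy, scipy, OpenCV 4.12 (cv2) and the standard library are available. Lean on these libraries where they do the work, as an engineer would, in place of code of your own. Each camera call takes 0.05 s, during which the arm holds its last target. There are 200 camera calls.

TASK

Set the bracelet stand upright in either seat of the display board, press it fully home, then pull it upward to see whether its catches hold: if they do, the loosely screwed board comes up a little with it. If the stand lifts free instead, that seat's catches are worn, so reseat the stand in the other seat and tug it again. Leave the stand latched, fully home and released, with the board back down, and leave the vase, the blue box and the books alone.

Things in the scene. Friction and masses are not known exactly. Their poses are not given: they have to be found in the camera images.
- stand_grip (a point): Centre of the grey padded cross-bar of the T-shaped bracelet stand (rigid, 0.2 to 0.4 kg). Bar 24 wide (x) x 120 long (y) x 24 high, z up; its centre is 95 mm above the foot's underside. Bangles fixed 35 to 50 mm either side of the middle stick out up to 12 mm; the middle 60 mm is free to be grasped across its width. The stand is the same turned half round.
- stand_foot (a point): Centre of the underside of the stand's wooden foot (60 x 60 x 22 mm high), 95 mm under stand_grip, same axes; a 12 mm square post joins foot and bar. A steel strip 6 mm thick and 14 mm wide at the underside sticks out 8 mm beyond the foot at +x and -x (76 mm overall): these two ears are what the catches hold.
- seat_left (a point): Centre of the floor of the seat at the board's +y end, level with the board's top; z up. A seat is a 64 x 64 mm pocket; its walls flare outwards at the top, from 18 to 26 mm above the floor; slots 22 mm wide in the jaw blocks at +x and -x take the ears. Seated, stand_foot is on this point and the stand's x and y lie along the seat's (or half a turn round).
- seat_right (a point): The same, alike in looks, at the board's -y end, 180 mm away. Working catches stop the foot about 16 mm above the floor until pressed with about 10 N; then they snap over the ears, leave 2 to 4 mm of upward play and cannot be pulled out. Worn ones let the stand drop in and lift out. At least one seat works; which cannot be seen.
- board (a joint): Rise of the display board (dark wood, 150 x 330 x 18 mm, top 22 mm above the table when down) from its base, in m: 0 down, at most 0.006, where its two loose screws stop it. It rises when pulled up with about 7 N more than the stand's own weight, and falls back by itself.
- vase: Brass vase, 94 mm across, 190 mm high, bystander; origin under its centre.
- gift_box: Closed blue box 94 x 94 x 72 mm, bystander; origin under its centre.
- books: Three white-bound books in a pile 155 x 115 x 54 mm, bystander; origin under its centre.

How it is judged:
By the outcome, as a careful person would: the job done as asked, in the order asked, and still so for the second after the job is handed in, with the robot touching nothing.
It also fails if it takes over 45 s, if anything falls off the work surface, if the arm or the gripper's body presses on something with over 40 N, if the wrist force passes 120 N, or if a joint passes its speed limit or range.

## Working session

There is one attempt and no reset: what is moved stays moved. The work goes in short steps, Python scripts to look and compute and a shell command to move; the robot and the scene stay as the last step left them, time stands still between calls to the robot, and variables do not carry over. Pictures are saved under pics/ and viewed, at most 10 in all, crops included, and the job is handed in when it is done.

```bash
mkdir -p pics; cat > h.py <<'E'
import numpy as np, cv2
from workcell import sense, snapshot
from scipy.spatial.transform import Rotation as Rn
def snap(name,fn):
    s=sense(); d=snapshot(name); cv2.imwrite('pics/'+fn+'.png',d['pixels'])
    d={k:v for k,v in d.items()}; d['s']=s; np.save('pics/'+fn+'.npy',d,allow_pickle=True); return d
def load(fn): return np.load('pics/'+fn+'.npy',allow_pickle=True).item()
def cam(d):
    if 'R' in d: return np.array(d['R']),np.array(d['t'])
    T=np.eye(4);T[:3,:3]=Rn.from_rotvec(d['s']['eef_rot']).as_matrix();T[:3,3]=d['s']['tool_pos']
    M=np.linalg.inv(T@np.array(d['tool_from_camera'])); return M[:3,:3],M[:3,3]
def ray(d,u,v):
    R,t=cam(d); x=np.array([(u-d['cx'])/d['fx'],(v-d['cy'])/d['fy']]); y=x.copy()
    for _ in range(20): y=x/(1+d['k1']*(y@y))
    return -R.T@t, R.T@np.array([y[0],y[1],1])
def atz(d,u,v,z):
    o,r=ray(d,u,v); return o+r*(z-o[2])/r[2]
def proj(d,X):
    R,t=cam(d); c=R@np.array(X)+t; y=c[:2]/c[2]; y=y*(1+d['k1']*(y@y)); return np.array([d['fx']*y[0]+d['cx'],d['fy']*y[1]+d['cy']])
def tri(*obs):
    A=np.zeros((3,3));b=np.zeros(3)
    for d,u,v in obs:
        o,r=ray(d,u,v); r/=np.linalg.norm(r); P=np.eye(3)-np.outer(r,r);A+=P;b+=P@o
    return np.linalg.solve(A,b)
E
python3 - <<'E'
from h import *
np.set_printoptions(precision=4,suppress=True)
for n in('top','side'):
    d=snap(n,n+'0'); R,t=cam(d); print(n,-R.T@t,R[2])
s=sense();print(s)
E
```

```text
top [0.422  0.0229 1.3553] [ 0.1018  0.0262 -0.9945]
side [0.0828 0.5436 0.8755] [ 0.424  -0.4806 -0.7676]
{'time': 0.1, 'q': array([-1.3671,  0.2457,  1.5589, -0.    ,  1.3387, -0.1741]), 'dq': array([-0.0016, -0.0034, -0.0003,  0.0004, -0.    ,  0.0002]), 'tau': array([  0.0003, -41.6913, -31.5525,   0.0687,   0.031 ,  -0.0001]), 'tool_pos': array([ 0.2396, -0.6036,  0.2045]), 'eef_rot': array([-3.084 , -0.5896,  0.0001]), 'force': array([-0.6135,  0.3727, -1.2086]), 'ft_torque': array([-0.0421,  0.0401,  0.0202]), 'grasp_force': 0.0, 'gripper_width': 0.0937541679040678}
```

View pics/top0.png

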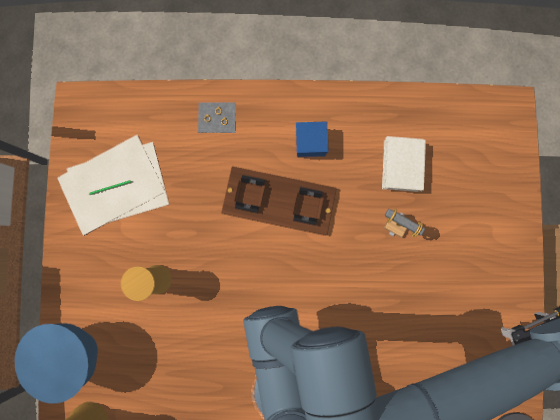

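View pics/side0.png

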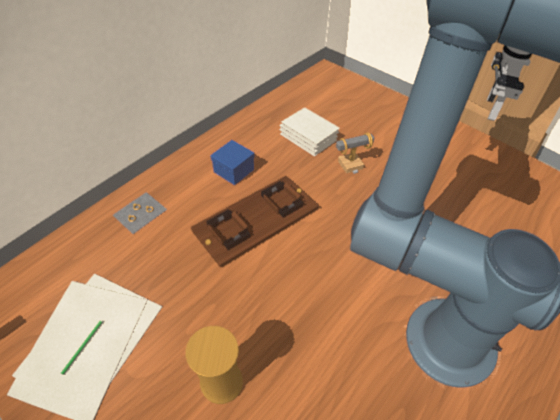

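The top view shows the board at (280,200), stand at about (410,225), box (312,138), books (404,164) and vase (137,284). The side view shows the stand near (355,150). I'll enlarge the stand and the board next.

```bash
python3 - <<'E'
from h import *
a=load('top0')['pixels'];b=load('side0')['pixels']
def c(im,x,y,w,h,k): return cv2.resize(im[y:y+h,x:x+w],(w*k,h*k),interpolation=cv2.INTER_CUBIC)
t=c(a,380,190,66,60,6); s=c(b,325,120,66,60,6)
p=np.hstack([t,s])
q=np.hstack([c(a,215,160,132,80,3),c(b,188,172,132,80,3)])
cv2.imwrite('pics/crop1.png',np.vstack([p,q]))
E
```

```text
(no output)
```

View pics/crop1.png

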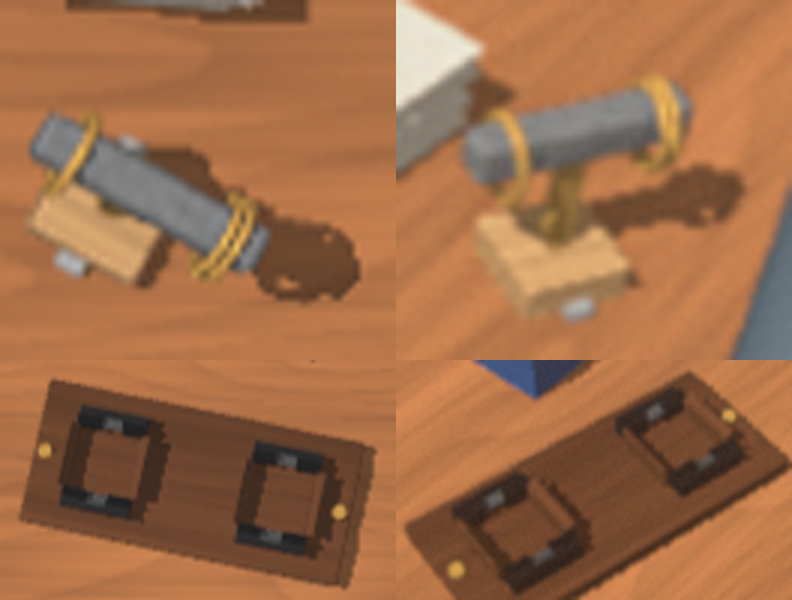

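```bash
python3 - <<'E'
from h import *
np.set_printoptions(precision=4,suppress=True)
a=load('top0');b=load('side0')
T=lambda x,y:(215+x/3,160+(y-360)/3); S=lambda x,y:(188+(x-396)/3,172+(y-360)/3)
C=[T(53,380),T(375,450),T(345,587),T(20,520)]
P=np.array([atz(a,*c,.022) for c in C]);print(P)
print([np.linalg.norm(P[i]-P[(i+1)%4]) for i in range(4)]); c=P.mean(0)
yd=(P[0]+P[3]-P[1]-P[2]);yd/=np.linalg.norm(yd); yaw=np.arctan2(-yd[0],yd[1])
print('board',c,'yaw',yaw,'L',c+.09*yd,'R',c-.09*yd)
# screws, jaws: side check
for u,v in [T(45,450),T(340,512)]: print('screw top',atz(a,u,v,.024))
for u,v in [S(456,570),S(729,415)]: print('screw side',atz(b,u,v,.024))
# jaws tops z=.022+.026
for n,p in dict(Lp=T(114,422),Lm=T(98,497),Rp=T(288,460),Rm=T(272,538)).items(): print(n,atz(a,*p,.045))
# bar
e=[atz(a,380+x/6,190+y/6,.107) for x,y in[(43,137),(258,250)]]
f=[atz(b,325+(x-396)/6,120+y/6,.095) for x,y in[(480,155),(680,105)]]
for q in(e,f):
    d=q[0]-q[1]; print('bar',q,(q[0]+q[1])/2,np.linalg.norm(d),'yaw',np.arctan2(-d[0],d[1]))
# ears
for x,y in[(72,262),(130,145)]: print('ear',atz(a,380+x/6,190+y/6,.006))
# bystanders
print('box',atz(a,312,135,.072),'books',atz(a,404,163,.054),'vase',atz(a,137,284,.19))
E
```

```text
[[ 0.6789  0.186   0.022 ]
 [ 0.6113 -0.1449  0.022 ]
 [ 0.4714 -0.1151  0.022 ]
 [ 0.5337  0.2156  0.022 ]]
[np.float64(0.3377313969392831), np.float64(0.14303174137985084), np.float64(0.33653360372695895), np.float64(0.1482015227355139)]
board [0.5738 0.0354 0.022 ] yaw -0.1940476316279034 L [0.5912 0.1237 0.022 ] R [ 0.5565 -0.0529  0.022 ]
screw top [0.6058 0.1918 0.024 ]
screw top [ 0.5471 -0.1093  0.024 ]
screw side [0.6057 0.1951 0.024 ]
screw side [ 0.5471 -0.106   0.024 ]
Lp [0.6323 0.1203 0.045 ]
Lm [0.5562 0.1345 0.045 ]
Rp [ 0.5965 -0.0549  0.045 ]
Rm [ 0.518  -0.0398  0.045 ]
bar [array([ 0.5357, -0.2694,  0.107 ]), array([ 0.4834, -0.3725,  0.107 ])] [ 0.5096 -0.3209  0.107 ] 0.11558715171992692 yaw -0.4697604363258468
bar [array([ 0.5348, -0.2712,  0.095 ]), array([ 0.4826, -0.3728,  0.095 ])] [ 0.5087 -0.322   0.095 ] 0.11425900580452221 yaw -0.47507444591201764
ear [ 0.4809 -0.3077  0.006 ]
ear [ 0.5415 -0.3382  0.006 ]
box [ 0.7689 -0.0549  0.072 ] books [ 0.6923 -0.3347  0.054 ] vase [0.326  0.4144 0.19  ]
```

```bash
cat >> h.py <<'E'
def go(p,yaw):
    """print the turn (tool axes) first, then the shift in the turned tool axes, cm; tool y = stand x at yaw (mod pi)"""
    s=sense(); R0=Rn.from_rotvec(s['eef_rot']); best=None
    for k in(0,np.pi):
        y=np.array([np.cos(yaw+k),np.sin(yaw+k),0]);z=np.array([0,0,-1.]);R1=Rn.from_matrix(np.c_[np.cross(y,z),y,z])
        dr=(R0.inv()*R1).as_rotvec()
        if best is None or np.linalg.norm(dr)<np.linalg.norm(best[0]): best=(dr,R1)
    d=np.array(p)-s['tool_pos']
    print('t',s['time'],'tcp',s['tool_pos'].round(4),'turn',best[0].round(3),'shift cm',(best[1].inv().apply(d)*100).round(2),'F',s['force'].round(1),'w',round(s['gripper_width'],4),'q6',s['q'][5].round(2))
E
python3 -c "
from h import *
go([.509,-.3215,.17],-.472)"
```

```text
t 0.1 tcp [ 0.2396 -0.6036  0.2045] turn [-0.002 -0.001 -0.721] shift cm [37.37 11.16  3.45] F [-0.6  0.4 -1.2] w 0.0938 q6 -0.17
```

```bash
python3 -m creep '{"xyz":[[0,0,0],[0,0,0],[0,0,0],[0,0,0],[4.5,1.4,0],[4.5,1.4,0],[4.5,1.4,0],[4.5,1.4,0]],"dr":[[0,0,-0.18],[0,0,-0.18],[0,0,-0.18],[0,0,-0.18],[0,0,0],[0,0,0],[0,0,0],[0,0,0]],"fingers":[7,7,7,7,7,7,7,7]}'; python3 -c "
from h import *
go([.509,-.3215,.17],-.472)"
```

```text
time: 1.1
tool_pos: [0.3724, -0.468, 0.205]
eef_rot: [-2.68, -1.638, -0.0]
force: [-0.5, -0.4, 0.6]
gripper_width: 0.0704
grasp_force: 0.0
t 1.1 tcp [ 0.3724 -0.468   0.205 ] turn [-0.001 -0.001 -0.001] shift cm [19.26  5.51  3.5 ] F [-0.5 -0.4  0.6] w 0.0704 q6 -0.61
```

```bash
python3 -m creep '{"xyz":[[4.5,1.3,0.8],[4.5,1.3,0.8],[4.5,1.3,0.8],[4.5,1.3,0.8],[1.2,0.3,0.3],[0,0,0]],"dr":[[0,0,0],[0,0,0],[0,0,0],[0,0,0],[0,0,0],[0,0,0]],"fingers":[7,7,7,7,7,7]}'; python3 -c "
from h import *
go([.509,-.3215,.17],-.472)
d=snap('wrist','w1'); R,t=cam(d); print(-R.T@t,R[2])
for s in(-60,60):
  for x in (-12,12):
    p=np.array([.509,-.3215,.107])+np.array([np.cos(.472)*x+np.sin(.472)*s,-np.sin(.472)*x+np.cos(.472)*s,0])/1000; print(s,x,proj(d,p))
"
```

```text
time: 1.85
tool_pos: [0.5079, -0.3233, 0.17]
eef_rot: [-2.679, -1.64, 0.001]
force: [0.9, -0.0, 1.1]
gripper_width: 0.07
grasp_force: 0.0
t 1.85 tcp [ 0.5079 -0.3233  0.17  ] turn [-0.001  0.     0.   ] shift cm [ 0.21  0.02 -0.  ] F [ 0.9 -0.   1.1] w 0.07 q6 -0.28
[ 0.54471459 -0.25035081  0.34862272] [-0.12692126 -0.24650868 -0.96079366]
-60 -12 [256.27885347 309.71462728]
-60 12 [288.85619777 309.70661612]
60 -12 [254.0191359  144.05200982]
60 12 [291.16703696 144.02794155]
```

View pics/w1.png

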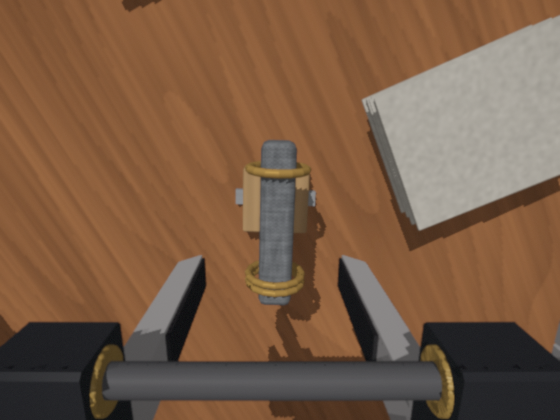

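The wrist view shows the bar upright and nearly aligned. Its far end is at (279,142), its near end at (275,304), and the ears are at (239,197) and (312,199).

```bash
python3 -c "
from h import *
d=load('w1')
a=atz(d,279,142,.107);b=atz(d,275,303.5,.107);m=(a+b)/2;v=a-b;yaw=np.arctan2(-v[0],v[1])
print(m,np.linalg.norm(v),yaw)
e1,e2=atz(d,239.5,197,.006),atz(d,312,199,.006);print((e1+e2)/2,np.linalg.norm(e1-e2),np.arctan2((e2-e1)[1],(e2-e1)[0]))
go([m[0],m[1],.076],yaw)
"
```

```text
[ 0.51308951 -0.3199942   0.107     ] 0.11620544969138284 -0.49223455787966325
[ 0.51244009 -0.32195342  0.006     ] 0.06919582829774767 -0.5007670376446334
t 1.9 tcp [ 0.5076 -0.3241  0.1704] turn [-0.     0.     0.019] shift cm [0.62 0.29 9.44] F [-0.2  0.   0.4] w 0.0699 q6 -0.28
```

```bash
python3 -m creep '{"xyz":[[0.6,0.3,0],[0,0,3.5],[0,0,3.5],[0,0,2.4],[0,0,0],[0,0,0],[0,0,0],[0,0,0]],"dr":[[0,0,0.02],[0,0,0],[0,0,0],[0,0,0],[0,0,0],[0,0,0],[0,0,0],[0,0,0]],"fingers":[7,7,7,7,7,1.5,1.5,1.5]}' 50; python3 -c "
from h import *
go([.513,-.320,.15],-.492)"
```

```text
time: 2.9
tool_pos: [0.514, -0.3201, 0.0776]
eef_rot: [2.695, 1.611, 0.001]
force: [-0.9, -0.2, 0.2]
gripper_width: 0.0431
grasp_force: 0.0
t 2.9 tcp [ 0.514  -0.3201  0.0776] turn [ 0.002  0.    -0.001] shift cm [-0.04 -0.09 -7.24] F [-0.9 -0.2  0.2] w 0.0431 q6 -0.25
```

```bash
python3 -m creep '{"xyz":[[0,0,0],[0,0,0],[0,0,0],[0,0,0]],"dr":[[0,0,0],[0,0,0],[0,0,0],[0,0,0]],"fingers":[1.5,1.5,1.5,1.5]}'; python3 -c "
from h import *
go([.557,-.049,.15],-.198)"
```

```text
time: 3.4
tool_pos: [0.5135, -0.3196, 0.0766]
eef_rot: [2.696, 1.612, 0.0]
force: [0.1, 1.0, 2.3]
gripper_width: 0.0236
grasp_force: 50.0
t 3.4 tcp [ 0.5135 -0.3196  0.0766] turn [ 0.     0.    -0.295] shift cm [27.39 -1.06 -7.34] F [0.1 1.  2.3] w 0.0236 q6 -0.25
```

```bash
python3 -m creep '{"xyz":[[0,0,-1],[0,0,-3],[0,0,-3],[0,0,-1],[0,0,0],[0,0,0],[2.5,-0.1,0],[4,-0.2,0]],"dr":[[0,0,0],[0,0,0],[0,0,0],[0,0,0],[0,0,-0.15],[0,0,-0.145],[0,0,0],[0,0,0]],"fingers":[1.5,1.5,1.5,1.5,1.5,1.5,1.5,1.5]}';python3 -m creep '{"xyz":[[4,-0.2,0],[4,-0.1,0],[4,-0.1,0],[4,-0.2,0],[2,0,0],[0,0,0]],"dr":[[0,0,0],[0,0,0],[0,0,0],[0,0,0],[0,0,0],[0,0,0]],"fingers":[1.5,1.5,1.5,1.5,1.5,1.5]}'; python3 -c "
from h import *
go([.557,-.049,.155],-.198)"
```

```text
time: 4.4
tool_pos: [0.5229, -0.254, 0.1555]
eef_rot: [-2.432, -1.986, 0.0]
force: [-0.1, 1.0, -2.9]
gripper_width: 0.0232
grasp_force: 50.0
time: 5.15
tool_pos: [0.5526, -0.0763, 0.156]
eef_rot: [-2.428, -1.993, 0.001]
force: [-0.6, -0.9, -3.2]
gripper_width: 0.0239
grasp_force: 50.0
t 5.15 tcp [ 0.5526 -0.0763  0.156 ] turn [-0.001  0.     0.002] shift cm [ 2.76 -0.1   0.1 ] F [-0.6 -0.9 -3.2] w 0.0239 q6 -0.14
```

```bash
python3 -c "
from h import *
d=snap('wrist','w2')
for n,p in dict(R=(.557,-.049,.022),L=(.593,.126,.022)).items(): print(n,proj(d,p))
"; python3 -c "
from h import *
cv2.imwrite('pics/w2b.png',cv2.resize(load('w2')['pixels'][30:330,60:460],None,fx=2,fy=2,interpolation=cv2.INTER_CUBIC))"
```

```text
R [270.76466491 178.17572006]
L [272.05304657 -64.9342044 ]
```

View pics/w2b.png

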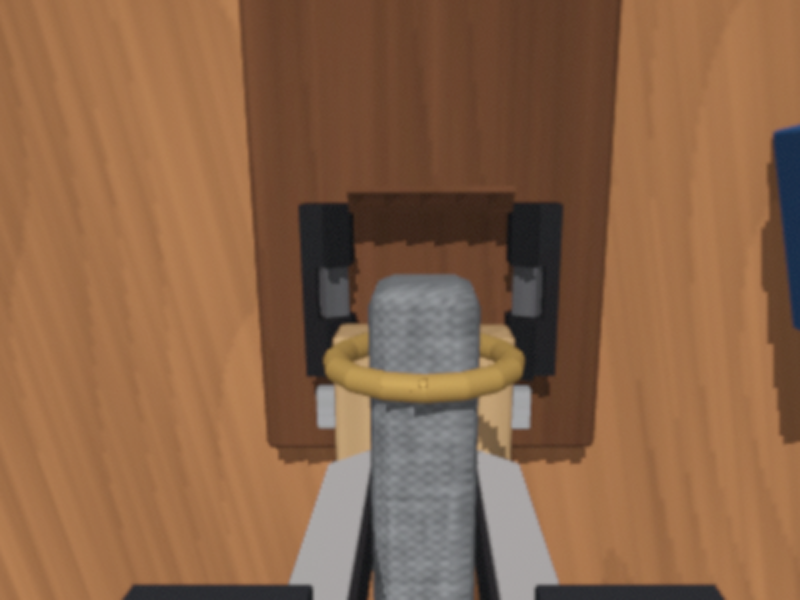

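The enlarged wrist view (2x, offset 60,30) has the seat's jaw corners at (300,205), (561,205), (555,376) and (307,376). The stand's ears are at (326,408) and (522,408), so the stand sits about 6 crop px left of the seat's centre.

```bash
python3 -c "
from h import *
np.set_printoptions(precision=4,suppress=True)
d=load('w2'); g=lambda x,y,z:atz(d,60+x/2,30+y/2,z)
J=np.array([g(300,205,.048),g(561,205,.048),g(555,376,.048),g(307,376,.048)]);print(J,[np.linalg.norm(J[i]-J[(i+1)%4]) for i in range(4)])
m=J.mean(0); x=J[1]+J[2]-J[0]-J[3]; print('seat',m,'yaw',np.arctan2(x[1],x[0]))
B=[g(240,0,.022),g(268,445,.022),g(621,0,.022),g(594,445,.022)]
for a,b in((B[0],B[1]),(B[2],B[3])):
  v=a-b;print('edge yaw',np.arctan2(-v[0],v[1]),np.linalg.norm(B[2]-B[0]),'bd end',(B[1]+B[3])/2)
E=[g(317,408,.084),g(531,408,.084)]; x=E[1]-E[0]; e=(E[0]+E[1])/2
print('ears',e,np.linalg.norm(x),'yaw',np.arctan2(x[1],x[0]),'offset from TCP',e-d['s']['tool_pos'])
b=(g(371,300,.185)+g(476,300,.185))/2;print('bar',b, np.linalg.norm(g(371,300,.185)-g(476,300,.185)))
s=m-e; y=-.198; print('shift to seat in stand axes x,y',s[0]*np.cos(y)+s[1]*np.sin(y),-s[0]*np.sin(y)+s[1]*np.cos(y))
"
```

```text
[[ 0.5195 -0.0012  0.048 ]
 [ 0.6168 -0.0206  0.048 ]
 [ 0.6046 -0.0871  0.048 ]
 [ 0.506  -0.0674  0.048 ]] [np.float64(0.09922203191703878), np.float64(0.06763784008519451), np.float64(0.10054114755563306), np.float64(0.0676346366818297)]
seat [ 0.5617 -0.0441  0.048 ] yaw -0.19705066591267043
edge yaw -0.1956634367741376 0.14726346497979745 bd end [ 0.5478 -0.1167  0.022 ]
edge yaw -0.1905069630916514 0.14726346497979745 bd end [ 0.5478 -0.1167  0.022 ]
ears [ 0.5522 -0.0783  0.084 ] 0.07682140871234305 yaw -0.19701108450134214 offset from TCP [-0.0004 -0.002  -0.072 ]
bar [ 0.5631 -0.0222  0.185 ] 0.021577243663788697
shift to seat in stand axes x,y 0.002648088472180032 0.035438156879988206
```

```bash
python3 -m creep '{"xyz":[[1.75,0.15,0],[1.75,0.1,0],[0,0,1],[0,0,0.9],[0,0,0],[0,0,0]],"dr":[[0,0,0],[0,0,0],[0,0,0],[0,0,0],[0,0,0],[0,0,0]],"fingers":[1.5,1.5,1.5,1.5,1.5,1.5]}'; python3 -c "
from h import *
go([.5617,-.0441,.0986],-.197)
d=snap('wrist','w3')
cv2.imwrite('pics/w3b.png',cv2.resize(d['pixels'][130:330,140:400],None,fx=3,fy=3,interpolation=cv2.INTER_CUBIC))"
```

```text
time: 5.95
tool_pos: [0.5621, -0.0442, 0.1373]
eef_rot: [-2.431, -1.99, 0.0]
force: [1.0, 0.1, -2.6]
gripper_width: 0.0237
grasp_force: 50.0
t 5.95 tcp [ 0.5621 -0.0442  0.1373] turn [-0.     0.    -0.002] shift cm [-0.   -0.04  3.87] F [ 1.   0.1 -2.6] w 0.0237 q6 -0.08
```

View pics/w3b.png

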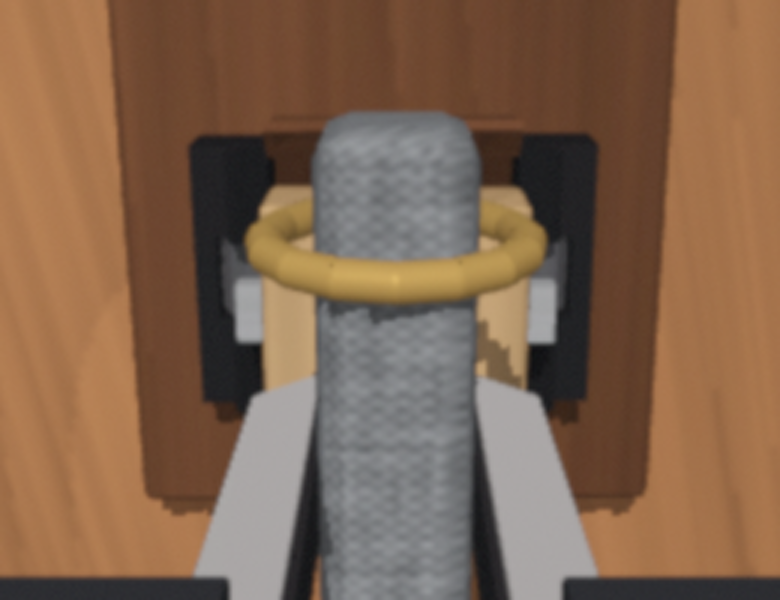

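Now the ears (235–556, y≈311) and the jaws (192–597 at y 138, 204–587 at y 402) share a centre line to about 1 crop px. I'll check the other direction.

```bash
python3 -c "
from h import *
np.set_printoptions(precision=4,suppress=True)
d=load('w3'); g=lambda x,y,z:atz(d,140+x/3,130+y/3,z)
J=np.array([g(192,138,.048),g(597,138,.048),g(587,402,.048),g(204,402,.048)]);m=J.mean(0);x=J[1]+J[2]-J[0]-J[3];print(m,np.arctan2(x[1],x[0]),[np.linalg.norm(J[i]-J[(i+1)%4]) for i in range(4)])
E=[g(235,311,.0655),g(556,311,.0655)];x=E[1]-E[0];e=(E[0]+E[1])/2;print('ears',e,np.linalg.norm(x),np.arctan2(x[1],x[0]))
s=m-e;y=-.197;print('shift',s[0]*np.cos(y)+s[1]*np.sin(y),-s[0]*np.sin(y)+s[1]*np.cos(y))
"
```

```text
[ 0.5624 -0.042   0.048 ] -0.199513539474068 [np.float64(0.09908681056241231), np.float64(0.0697182936170501), np.float64(0.10041167180352582), np.float64(0.06970658779364049)]
ears [ 0.5617 -0.0458  0.0655] 0.07674673952777847 -0.1995216191593387
shift -9.084137292560959e-05 0.003886504868986706
```

```bash
python3 -m creep '{"xyz":[[0.3,0,0],[0,0,0.8],[0,0,0.6],[0,0,0.4],[0,0,0]],"dr":[[0,0,0],[0,0,0],[0,0,0],[0,0,0],[0,0,0]],"fingers":[1.5,1.5,1.5,1.5,1.5]}'; python3 -m creep '{"xyz":[[0,0,0.2],[0,0,0.2],[0,0,0]],"dr":[[0,0,0],[0,0,0],[0,0,0]],"fingers":[1.5,1.5,1.5]}'
```

```text
time: 6.62
tool_pos: [0.5624, -0.0408, 0.1188]
eef_rot: [-2.429, -1.99, 0.001]
force: [-0.5, 0.9, -2.9]
gripper_width: 0.0235
grasp_force: 50.0
time: 7.0
tool_pos: [0.5632, -0.0412, 0.116]
eef_rot: [2.429, 1.99, 0.001]
force: [-0.5, -1.0, -2.5]
gripper_width: 0.0237
grasp_force: 50.0
```

```bash
python3 -m creep '{"xyz":[[0,0,0.2],[0,0,0],[0,0,0]],"dr":[[0,0,0],[0,0,0],[0,0,0]],"fingers":[1.5,1.5,1.5]}';python3 -m creep '{"xyz":[[0,0,0.2],[0,0,0],[0,0,0]],"dr":[[0,0,0],[0,0,0],[0,0,0]],"fingers":[1.5,1.5,1.5]}'; python3 -m creep '{"xyz":[[0,0,0.2],[0,0,0],[0,0,0]],"dr":[[0,0,0],[0,0,0],[0,0,0]],"fingers":[1.5,1.5,1.5]}'
```

```text
time: 7.38
tool_pos: [0.5625, -0.0409, 0.113]
eef_rot: [-2.43, -1.991, 0.001]
force: [-0.5, -1.9, -3.6]
gripper_width: 0.0238
grasp_force: 50.0
time: 7.75
tool_pos: [0.5626, -0.0409, 0.1113]
eef_rot: [-2.43, -1.991, 0.0]
force: [-0.1, -2.7, -3.9]
gripper_width: 0.0238
grasp_force: 50.0
time: 8.12
tool_pos: [0.5628, -0.0409, 0.1094]
eef_rot: [2.43, 1.991, -0.0]
force: [0.0, -2.2, -4.6]
gripper_width: 0.0239
grasp_force: 50.0
```

```bash
python3 -m creep '{"xyz":[[-0.1,0,0.3],[0,0,0.3],[0,0,0],[0,0,0]],"dr":[[0,0,0],[0,0,0],[0,0,0],[0,0,0]],"fingers":[1.5,1.5,1.5,1.5]}';python3 -m creep '{"xyz":[[0,0,0.2],[0,0,0.2],[0,0,0],[0,0,0]],"dr":[[0,0,0],[0,0,0],[0,0,0],[0,0,0]],"fingers":[1.5,1.5,1.5,1.5]}'
```

```text
time: 8.62
tool_pos: [0.5625, -0.0416, 0.1034]
eef_rot: [-2.43, -1.991, -0.0]
force: [-0.0, -0.1, -3.1]
gripper_width: 0.0237
grasp_force: 50.0
time: 9.12
tool_pos: [0.5626, -0.0418, 0.0994]
eef_rot: [-2.43, -1.991, -0.0]
force: [-0.1, 0.0, -3.4]
gripper_width: 0.0237
grasp_force: 50.0
```

```bash
python3 -m creep '{"xyz":[[0,0,0.1],[0,0,0],[0,0,0]],"dr":[[0,0,0],[0,0,0],[0,0,0]],"fingers":[1.5,1.5,1.5]}';python3 -m creep '{"xyz":[[0,0,0.1],[0,0,0]],"dr":[[0,0,0],[0,0,0]],"fingers":[1.5,1.5]}';python3 -m creep '{"xyz":[[0,0,0.1],[0,0,0]],"dr":[[0,0,0],[0,0,0]],"fingers":[1.5,1.5]}'
```

```text
time: 9.5
tool_pos: [0.5628, -0.0419, 0.0986]
eef_rot: [2.43, 1.991, 0.0]
force: [-0.2, 0.1, -1.6]
gripper_width: 0.0237
grasp_force: 50.0
time: 9.75
tool_pos: [0.5628, -0.0419, 0.0986]
eef_rot: [2.43, 1.991, 0.0]
force: [-3.4, 0.9, 5.9]
gripper_width: 0.0239
grasp_force: 50.0
time: 10.0
tool_pos: [0.5629, -0.0419, 0.0986]
eef_rot: [2.43, 1.991, -0.0]
force: [-5.1, 1.3, 10.9]
gripper_width: 0.0234
grasp_force: 50.0
```

```bash
python3 -m creep '{"xyz":[[0,0,0.15],[0,0,0.1],[0,0,0],[0,0,0]],"dr":[[0,0,0],[0,0,0],[0,0,0],[0,0,0]],"fingers":[1.5,1.5,1.5,1.5]}';python3 -m creep '{"xyz":[[0,0,-0.3],[0,0,-0.2],[0,0,0],[0,0,0]],"dr":[[0,0,0],[0,0,0],[0,0,0],[0,0,0]],"fingers":[1.5,1.5,1.5,1.5]}';python3 -m creep '{"xyz":[[0,0,-0.2],[0,0,-0.2],[0,0,0],[0,0,0]],"dr":[[0,0,0],[0,0,0],[0,0,0],[0,0,0]],"fingers":[1.5,1.5,1.5,1.5]}'
```

```text
time: 10.5
tool_pos: [0.5631, -0.042, 0.0985]
eef_rot: [-2.43, -1.992, 0.001]
force: [-11.8, 2.7, 24.4]
gripper_width: 0.0236
grasp_force: 50.0
time: 11.0
tool_pos: [0.5625, -0.0418, 0.0986]
eef_rot: [-2.43, -1.991, 0.0]
force: [0.1, -0.1, -2.1]
gripper_width: 0.0236
grasp_force: 50.0
time: 11.5
tool_pos: [0.5625, -0.0418, 0.1029]
eef_rot: [-2.43, -1.991, 0.0]
force: [-0.1, 0.7, -2.6]
gripper_width: 0.024
grasp_force: 50.0
```

Up 4.3 mm with no pull felt. I'll keep going up.

```bash
python3 -m creep '{"xyz":[[0,0,-0.2],[0,0,-0.2],[0,0,0],[0,0,0]],"dr":[[0,0,0],[0,0,0],[0,0,0],[0,0,0]],"fingers":[1.5,1.5,1.5,1.5]}';python3 -m creep '{"xyz":[[0,0,-0.3],[0,0,-0.3],[0,0,0],[0,0,0]],"dr":[[0,0,0],[0,0,0],[0,0,0],[0,0,0]],"fingers":[1.5,1.5,1.5,1.5]}'
```

```text
time: 12.0
tool_pos: [0.5626, -0.0418, 0.107]
eef_rot: [2.43, 1.991, 0.0]
force: [-1.1, -0.0, -3.2]
gripper_width: 0.0238
grasp_force: 50.0
time: 12.5
tool_pos: [0.5625, -0.0418, 0.113]
eef_rot: [-2.43, -1.991, -0.0]
force: [-0.1, 0.0, -2.8]
gripper_width: 0.0232
grasp_force: 50.0
```

The stand lifted free with only its own weight on the wrist, so the right seat's catches are worn. I'll carry it to the left seat, 18 cm along the tool's x.

```bash
python3 -m creep '{"xyz":[[0,0,-1],[0,0,-2],[0,0,-1],[2,0,0],[4,0,0],[4,0,0],[4,0,0],[3,0,0]],"dr":[[0,0,0],[0,0,0],[0,0,0],[0,0,0],[0,0,0],[0,0,0],[0,0,0],[0,0,0]],"fingers":[1.5,1.5,1.5,1.5,1.5,1.5,1.5,1.5]}';python3 -m creep '{"xyz":[[1,0,0],[0,0,0.8],[0,0,0.8],[0,0,0],[0,0,0]],"dr":[[0,0,0],[0,0,0],[0,0,0],[0,0,0],[0,0,0]],"fingers":[1.5,1.5,1.5,1.5,1.5]}'; python3 -c "
from h import *
go(np.array([.5625,-.0418,.0986])+.18*np.array([np.sin(.197),np.cos(.197),0]),-.197)
d=snap('wrist','w4')
cv2.imwrite('pics/w4b.png',cv2.resize(d['pixels'][130:330,140:400],None,fx=3,fy=3,interpolation=cv2.INTER_CUBIC))"
```

```text
time: 13.5
tool_pos: [0.5956, 0.1277, 0.1524]
eef_rot: [-2.428, -1.992, 0.001]
force: [-0.6, 0.8, -3.5]
gripper_width: 0.0233
grasp_force: 50.0
time: 14.12
tool_pos: [0.598, 0.134, 0.1369]
eef_rot: [-2.431, -1.99, 0.0]
force: [-0.2, 0.1, -3.4]
gripper_width: 0.0238
grasp_force: 50.0
t 14.125 tcp [0.598  0.134  0.1369] turn [-0.     0.    -0.002] shift cm [ 0.07 -0.04  3.83] F [-0.2  0.1 -3.4] w 0.0238 q6 0.23
```

View pics/w4b.png

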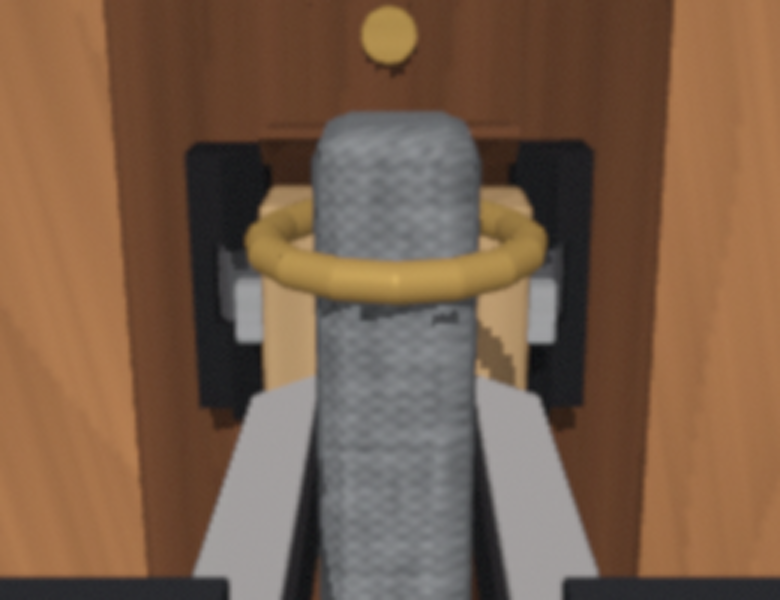

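The jaws are centred at x ≈ 391 and the ears at 395.5, so the stand is about 1 mm too far along +x. The other direction matches the first seat's known position to under 1 mm.

```bash
python3 -m creep '{"xyz":[[0.07,-0.1,0],[0,0,0.7],[0,0,0.7],[0,0,0.4],[0,0,0]],"dr":[[0,0,0],[0,0,0],[0,0,0],[0,0,0],[0,0,0]],"fingers":[1.5,1.5,1.5,1.5,1.5]}';for i in 1 2; do :; done; python3 -m creep '{"xyz":[[0,0,0.2],[0,0,0.2],[0,0,0]],"dr":[[0,0,0],[0,0,0],[0,0,0]],"fingers":[1.5,1.5,1.5]}'; python3 -m creep '{"xyz":[[0,0,0.1],[0,0,0.1],[0,0,0]],"dr":[[0,0,0],[0,0,0],[0,0,0]],"fingers":[1.5,1.5,1.5]}'
```

```text
time: 14.8
tool_pos: [0.5967, 0.1355, 0.1182]
eef_rot: [-2.429, -1.991, 0.002]
force: [-0.9, -0.1, -3.4]
gripper_width: 0.0236
grasp_force: 50.0
time: 15.18
tool_pos: [0.5971, 0.1354, 0.1148]
eef_rot: [2.43, 1.991, -0.0]
force: [0.9, -0.1, -2.5]
gripper_width: 0.0237
grasp_force: 50.0
time: 15.55
tool_pos: [0.5973, 0.1355, 0.1134]
eef_rot: [2.43, 1.991, 0.0]
force: [-0.3, -0.3, 0.5]
gripper_width: 0.0235
grasp_force: 50.0
```

Contact about 15 mm above the floor, which is what working catches should give. Now pressing.

```bash
python3 -m creep '{"xyz":[[0,0,0.1],[0,0,0.1],[0,0,0]],"dr":[[0,0,0],[0,0,0],[0,0,0]],"fingers":[1.5,1.5,1.5]}'; python3 -m creep '{"xyz":[[0,0,0.1],[0,0,0.1],[0,0,0]],"dr":[[0,0,0],[0,0,0],[0,0,0]],"fingers":[1.5,1.5,1.5]}'
```

```text
time: 15.92
tool_pos: [0.5979, 0.1355, 0.1121]
eef_rot: [2.429, 1.99, 0.002]
force: [-1.8, -1.2, 4.7]
gripper_width: 0.0239
grasp_force: 50.0
time: 16.3
tool_pos: [0.5986, 0.1354, 0.1108]
eef_rot: [2.428, 1.99, 0.004]
force: [-0.3, -1.0, 8.0]
gripper_width: 0.0235
grasp_force: 50.0
```

```bash
python3 -m creep '{"xyz":[[0,0,0.15],[0,0,0.15],[0,0,0]],"dr":[[0,0,0],[0,0,0],[0,0,0]],"fingers":[1.5,1.5,1.5]}'; python3 -m creep '{"xyz":[[0,0,0.15],[0,0,0.15],[0,0,0]],"dr":[[0,0,0],[0,0,0],[0,0,0]],"fingers":[1.5,1.5,1.5]}'
```

```text
time: 16.68
tool_pos: [0.5986, 0.1354, 0.1084]
eef_rot: [2.428, 1.99, 0.004]
force: [-1.4, -2.3, 10.3]
gripper_width: 0.0235
grasp_force: 50.0
time: 17.05
tool_pos: [0.5968, 0.1355, 0.1021]
eef_rot: [-2.43, -1.99, 0.001]
force: [-0.0, -1.1, -1.4]
gripper_width: 0.0238
grasp_force: 50.0
```

The force has dropped away, so the catches have snapped over. I'll press down to the floor.

```bash
python3 -m creep '{"xyz":[[0,0,0.2],[0,0,0.2],[0,0,0]],"dr":[[0,0,0],[0,0,0],[0,0,0]],"fingers":[1.5,1.5,1.5]}'; python3 -m creep '{"xyz":[[0,0,0.15],[0,0,0.15],[0,0,0]],"dr":[[0,0,0],[0,0,0],[0,0,0]],"fingers":[1.5,1.5,1.5]}'
```

```text
time: 17.42
tool_pos: [0.5968, 0.1355, 0.0987]
eef_rot: [-2.43, -1.991, 0.001]
force: [-0.9, -1.9, -0.9]
gripper_width: 0.0233
grasp_force: 50.0
time: 17.8
tool_pos: [0.597, 0.1356, 0.0986]
eef_rot: [-2.429, -1.991, 0.002]
force: [-8.9, -1.7, 14.7]
gripper_width: 0.0238
grasp_force: 50.0
```

```bash
python3 -m creep '{"xyz":[[0,0,0.1],[0,0,0],[0,0,-0.2],[0,0,-0.2],[0,0,0]],"dr":[[0,0,0],[0,0,0],[0,0,0],[0,0,0],[0,0,0]],"fingers":[1.5,1.5,1.5,1.5,1.5]}'; python3 -m creep '{"xyz":[[0,0,-0.2],[0,0,-0.2],[0,0,0]],"dr":[[0,0,0],[0,0,0],[0,0,0]],"fingers":[1.5,1.5,1.5]}'; python3 -m creep '{"xyz":[[0,0,-0.15],[0,0,-0.15],[0,0,0]],"dr":[[0,0,0],[0,0,0],[0,0,0]],"fingers":[1.5,1.5,1.5]}'
```

```text
time: 18.42
tool_pos: [0.5969, 0.1355, 0.0986]
eef_rot: [-2.43, -1.991, 0.0]
force: [-1.5, -1.8, -0.4]
gripper_width: 0.0237
grasp_force: 50.0
time: 18.8
tool_pos: [0.5966, 0.1354, 0.1016]
eef_rot: [-2.43, -1.991, 0.002]
force: [0.9, -1.1, -10.8]
gripper_width: 0.024
grasp_force: 50.0
time: 19.18
tool_pos: [0.5967, 0.1355, 0.1058]
eef_rot: [-2.43, -1.99, 0.002]
force: [0.6, -1.6, -10.8]
gripper_width: 0.0238
grasp_force: 50.0
```

The pull holds steady at 10.8 N, 7–8 N more than the stand's weight, while the stand rises through its play and then with the board. The catches hold. I'll lower it, press it home again and release.

```bash
python3 -m creep '{"xyz":[[0,0,-0.1],[0,0,0],[0,0,0.2],[0,0,0.2],[0,0,0.2],[0,0,0.2],[0,0,0]],"dr":[[0,0,0],[0,0,0],[0,0,0],[0,0,0],[0,0,0],[0,0,0],[0,0,0]],"fingers":[1.5,1.5,1.5,1.5,1.5,1.5,1.5]}'; python3 -m creep '{"xyz":[[0,0,0.15],[0,0,0.15],[0,0,0]],"dr":[[0,0,0],[0,0,0],[0,0,0]],"fingers":[1.5,1.5,1.5]}'
```

```text
time: 20.05
tool_pos: [0.5981, 0.1355, 0.1001]
eef_rot: [2.429, 1.99, 0.003]
force: [-0.7, -1.9, -3.0]
gripper_width: 0.0234
grasp_force: 50.0
time: 20.42
tool_pos: [0.5986, 0.1353, 0.0986]
eef_rot: [2.429, 1.99, 0.003]
force: [-3.0, -3.6, 7.6]
gripper_width: 0.0237
grasp_force: 50.0
```

```bash
python3 -m creep '{"xyz":[[0,0,-0.1],[0,0,0],[0,0,0],[0,0,0],[0,0,0],[0,0,0],[0,0,0]],"dr":[[0,0,0],[0,0,0],[0,0,0],[0,0,0],[0,0,0],[0,0,0],[0,0,0]],"fingers":[1.5,1.5,6,6,6,6,6]}'; python3 -m creep '{"xyz":[[0,0,-1],[0,0,-3],[0,0,-4],[0,0,-4],[0,0,-2],[0,0,0]],"dr":[[0,0,0],[0,0,0],[0,0,0],[0,0,0],[0,0,0],[0,0,0]],"fingers":[6,6,6,6,6,6]}'; python3 -c "
from h import *
a=snap('wrist','w5')['pixels'][:300];b=snap('side','s5')['pixels'];c=snap('top','t5')['pixels']
f=lambda im,x,y,w,h:cv2.resize(im[y:y+h,x:x+w],(400,300),interpolation=cv2.INTER_CUBIC)
cv2.imwrite('pics/fin.png',np.vstack([np.hstack([f(a,80,0,400,300),f(b,180,140,160,120)]),np.hstack([f(c,205,110,160,120),f(c,0,0,560,420)])]))"
```

```text
time: 21.3
tool_pos: [0.5971, 0.1356, 0.0969]
eef_rot: [-2.43, -1.991, -0.0]
force: [-0.2, 0.6, -0.1]
gripper_width: 0.0598
grasp_force: 0.0
time: 22.05
tool_pos: [0.5979, 0.1356, 0.2386]
eef_rot: [2.429, 1.99, 0.004]
force: [0.3, 0.1, 0.0]
gripper_width: 0.0601
grasp_force: 0.0
```

View pics/fin.png

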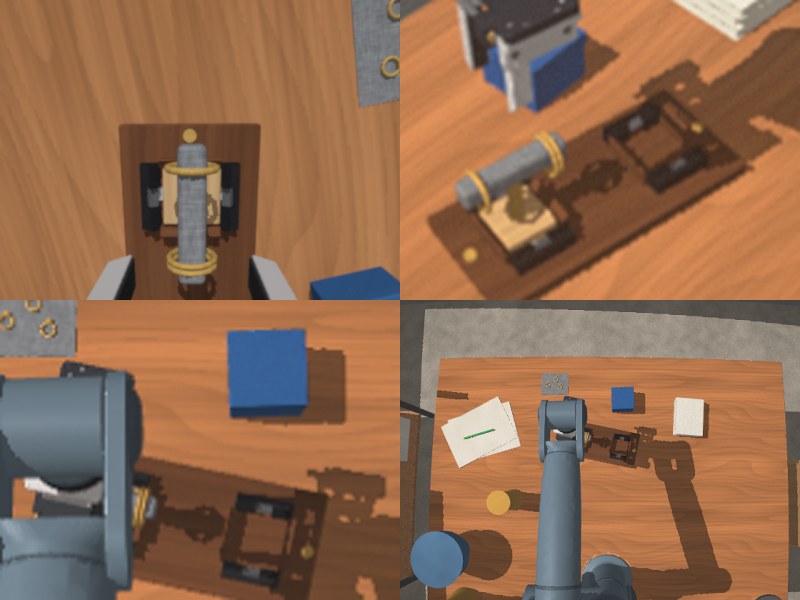

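The stand sits upright and down in the left seat. The gripper is clear above it, and the box, books and vase are where they were.

```bash
python3 -c "
from workcell import close_job
print(close_job())"
```

```text
the job is handed in; nothing more can be done
None
```

The stand is latched, fully home and released in the left seat: its catches held under the tug, while the right seat's were worn and let it lift free. The board is back down, the vase, box and books were not touched, and the job was handed in at about 22 s.

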